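# Push the offcut through the width gauge

### The job

Check the loose wooden block in the width gauge: with the fingertips, push it along the bench, lengthwise, right through the gap between the two wooden cheeks and on until its front end sits squarely against the end stop. Only push it, flat on the bench: do not pick it up, lift it or tip it. Leave the other things where they are, and finish with the fingers clear.

Things in the scene. Friction and masses are not known exactly. Their poses are not given: they have to be found in the camera images.
- gauge: width gauge of light wood, fixed to the bench. Origin: on the bench top in the middle of the gap; +y is the feed direction (roughly world +y, robot's left), x across the gap, z up. Two cheeks, each 30 mm wide (x), 60 long (y -30 to +30), 34 high, leave a straight gap 70 mm wide (inner faces at x = -35 and +35 mm); each entry end (y = -30) is a half-round nose, radius 15 mm.
- end_stop (a point): middle of the end stop's face towards the gap, 15 mm above the bench, at x = 0, y = +200 mm of the gauge and turned like it. The stop is a light wood bar 110 mm wide (x), 25 thick, 30 high, fixed; between cheeks and stop is only bare bench.
- wood_block: plain brown wood offcut, loose, 64 mm wide (x), 150 long (y), 38 high (z), about 0.16 kg (varies). Origin: centre of its underside. It starts flat on the bench on the entry side (-y) of the gauge, off its centre line and askew, one end towards the gap. It slides with ordinary friction. Against the stop its origin is at y = +125 mm of the gauge.
- jar_screws: bystander: clear jar with a tan lid, 66 mm across, 96 mm high, loose, beyond the gauge; origin at the centre of its underside
- tape_masking: bystander: tan roll of tape lying flat, 84 mm across, 24 mm high, loose; origin at the centre of its underside
- nail_box: bystander: small carton 61 x 110 x 44 mm, loose; origin at the centre of its underside
- tape_measure: bystander: tape measure standing on edge, 34 x 73 x 68 mm high, loose; origin at the centre of its underside
- screwdriver: bystander: screwdriver lying flat, 197 mm long, 26 mm thick, loose, at the far side; origin under its middle
Things that resemble listed ones, but are neither listed nor needed, are in the scene too. Leave any black or purple look-alike of the wood_block alone.

How it is judged:
By the outcome, as a careful person would: the job done as asked, in the order asked, and still so for the second after the job is handed in, with the robot touching nothing.
It also fails if it takes over 58 s, if anything falls off the work surface, if the arm or the gripper's body presses on something with over 40 N, if the wrist force passes 120 N, or if a joint passes its speed limit or range.

### The arm

A 7-joint arm with a two-finger parallel gripper is mounted at the origin on a cart in front of the work surface, level with it; the furniture and walls round the work are solid. World frame = base frame: x ahead of the robot, y to its left, z up, the work surface at z = 0. Lengths are in m, angles in rad, forces in N, time in s.
With the tool pointing down it reaches from about 0.4 to 0.9 m from the base axis. Payload 5.6 kg.
Tool frame: the origin (TCP) lies midway between the tips of the shut fingers; the grasp point (between the pads) lies 19 mm behind it; z points along the fingers, y is the line along which they close (so a half turn about z gives the same grasp; the last joint's range is limited). The gripper opens to 92 mm and grips with 3 to 60 N. Pads are 20 mm wide; open, the fingers measure 128 mm over their backs; the gripper's body (75 mm by 189 mm) begins 69 mm behind the grasp point.
Start: joints at [-1.286, 0.468, -0.012, 1.603, 0.006, 1.071, -0.056], TCP at [0.209, 0.615, 0.215] pointing down, gripper open.
Joint ranges: [-2.53, 2.53], [-0.31, 2.02], [-1.57, 1.55], [0.28, 2.44], [-1.29, 4.43], [0.15, 1.84], [-2.92, 2.92]. Speed limits (rad/s): [2.57, 2.57, 3.14, 3.14, 3.14, 3.14, 3.14].

### API

Orientations are given as a 3x3 rotation matrix whose columns are the frame's x, y, z axes.
In Python, from station import env, effector, solver, viewer, workorder, search_frame, tip_of gives the robot as it stands. Calls block until the motion is done:
- env.reach(position, orientation): joint-space move of the TCP to a pose.
- env.movel(position, frame=None, rate=0.15): straight line of the TCP; frame=None keeps the orientation; rate is the mean speed in m/s.
- env.goto_joints(angles): joint-space move.
- effector.release() and effector.grasp(squeeze=None): open the fingers fully, or close them until they stop; squeeze is the grip in N (None keeps the last).
- env.pause(seconds).
- solver.inverse_kinematics(position, orientation): joint angles nearest the present ones, or None.
- env.sense(): the state.
- viewer.read_camera(name): name is "side" or "top" or "wrist"; returns (picture, depth): 384x512x3 uint8, red, green, blue; 384x512 float32, m along the optical axis (not along the pixel's ray), 0 where there is no reading.
- viewer.camera_info(name): a dict with "intrinsics" (3x3 intrinsics, pixels), "dist_coeffs" ([k1, k2, p1, p2, k3] as OpenCV has them; the pictures are not rectified), "eye" and "rotation" of the camera in the world; the wrist camera has in their place "T_tool_cam" (4x4, takes a point from camera to tool coordinates, whose origin is the TCP and whose axes are the flange's). Camera axes: x right, y up, looking along -z (the intrinsics and any distortion apply to the point x, -y, -z); pixel columns grow to the right and rows downward; lengths in m; the calibration is good to about 2 mm. A picture is of the moment at which its call begins: read the wrist's pose just before it. camera_info takes no time and is no camera call.
A pose or a line that the arm cannot do raises env.PlanningError and nothing moves.
- workorder.finish_job(): hands the job in; it is judged then, once.
Trained networks look in the newest picture that a camera, given by its name, has taken for a name from the list of things; names that differ only in an ending like _2 or _b are one class to them, and where a whole thing is asked for, a point or a joint stands for the part that bears it (a point fixed in the world has none). Each returns a list of dicts, best first, with "score" (0 to 1); they miss things now and then, are a little off and sometimes report something else, mostly with a low value. They report only what shows in the picture. A call takes as long as a camera call. They do not tell look-alikes from the thing itself.
- search_frame(camera, name): "at" ([x, y, z] in m, in world coordinates, good to about 4 mm: the middle of the surface that is visible of it).
- tip_of(camera, name): "at" ([x, y, z] in m, in world coordinates, good to about 4 mm: a listed point, or the origin of a listed thing).
The state is a dict: "t": time; "joint_positions": joint angles; "joint_velocities": joint speeds; "tau": joint torques, N m; "ee_pos": TCP position; "tcp_rot": TCP orientation; "wrist_force": force on the tool from outside, world axes, zero at the start; "moment": the same for the moment, N m; "gripper_width": finger opening in m; "grasp_force": force on a finger pad.
Only numpy, scipy, OpenCV 4.12 (cv2) and the standard library are available. Lean on these libraries where they do the work, as an engineer would, in place of code of your own. Each camera call takes 0.05 s, during which the arm holds its last target. There are 200 camera calls.

## Working session

There is one attempt and no reset: what is moved stays moved. The work goes in short steps, each a Python script; the robot and the scene stay as the last script left them, time stands still between calls to the robot, and variables do not carry over. Pictures are saved under pics/ and viewed, at most 10 in all, crops included, and the job is handed in when it is done.

```bash
mkdir -p pics; ls
python3 - <<'E'
from station import *
import cv2
for c in ["top","side"]:
    p,d=viewer.read_camera(c); cv2.imwrite(f"pics/{c}0.png",p[:,:,::-1])
    print(c,viewer.camera_info(c))
    for n in ["wood_block","gauge","end_stop","jar_screws","tape_masking","nail_box","tape_measure","screwdriver"]:
        for f in (search_frame,tip_of):
            print(f.__name__,n,[(round(float(r["score"]),2),[round(float(v),3) for v in r["at"]]) for r in f(c,n)][:4])
print(env.sense()["t"])
E
```

```text
pics
top {'intrinsics': array([[353.97310679,   0.        , 249.03806061],
       [  0.        , 353.97310679, 198.07567893],
       [  0.        ,   0.        ,   1.        ]]), 'dist_coeffs': array([0.02425092, 0.        , 0.        , 0.        , 0.        ]), 'eye': array([ 0.365319  , -0.11141678,  0.91161761]), 'rotation': array([[ 0.0271744 ,  0.98605192, -0.16420464],
       [-0.99946317,  0.02980809,  0.01359595],
       [ 0.01830094,  0.16374702,  0.98633259]])}
call wood_block [(0.91, [0.381, -0.41, 0.04]), (0.74, [0.462, -0.22, 0.04]), (0.63, [0.274, -0.236, 0.038])]
call wood_block [(0.96, [0.464, -0.222, 0.002]), (0.9, [0.28, -0.24, 0.002]), (0.65, [0.379, -0.417, 0.0])]
call gauge [(0.85, [0.55, 0.016, 0.03])]
call gauge [(0.76, [0.515, -0.02, -0.001])]
call end_stop [(0.71, [0.549, 0.013, 0.031])]
call end_stop [(0.7, [0.549, 0.178, 0.016])]
call jar_screws [(0.68, [0.665, 0.077, 0.09])]
call jar_screws [(0.75, [0.674, 0.085, -0.004]), (0.39, [0.724, -0.363, -0.005])]
call tape_masking [(0.6, [0.663, 0.074, 0.092]), (0.57, [0.719, -0.061, 0.025]), (0.29, [0.351, 0.165,
[... 1116 characters left out ...]
, -0.022, 0.004])]
call end_stop [(0.71, [0.554, 0.005, 0.026])]
call end_stop [(0.71, [0.555, 0.181, 0.015])]
call jar_screws [(0.8, [0.664, 0.057, 0.055])]
call jar_screws [(0.92, [0.672, 0.081, -0.002]), (0.69, [0.732, -0.361, -0.003]), (0.57, [0.726, -0.055, 0.004])]
call tape_masking [(0.96, [0.716, -0.077, 0.023])]
call tape_masking [(0.62, [0.721, -0.055, 0.004])]
call nail_box [(0.58, [0.38, 0.003, 0.041])]
call nail_box [(0.7, [0.384, 0.055, 0.003]), (0.66, [0.354, 0.174, -0.001])]
call tape_measure [(0.74, [0.347, 0.159, 0.038])]
call tape_measure [(0.78, [0.354, 0.172, 0.001])]
call screwdriver [(0.48, [0.734, -0.342, 0.015])]
call screwdriver [(0.77, [0.728, -0.362, -0.004])]
1.7
```

View pics/top0.png

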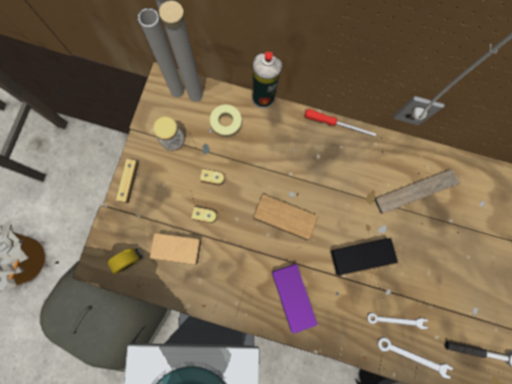

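View pics/side0.png

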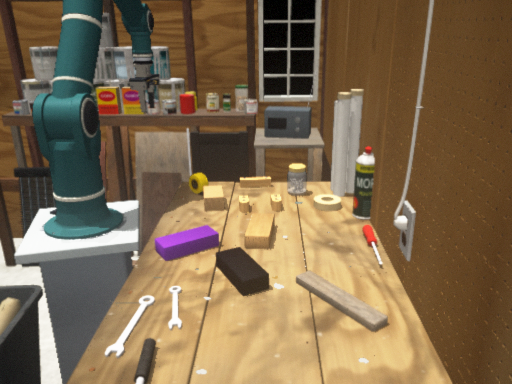

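Top picture: the candidates for wood_block are brown (285,216), black (364,256), purple (295,297) and the grey plank (417,190). Nail_box at (175,248) is also similar. I choose the plain brown one at (285,216), in front of the cheeks at (212,177) and (204,214). The stop is at (126,181).

```bash
cat > h.py <<'E'
from station import *
import cv2, numpy as np
def cloud(cam="top"):
    p,d=viewer.read_camera(cam); i=viewer.camera_info(cam); K,D=i["intrinsics"],i["dist_coeffs"]
    H,W=d.shape; uv=np.stack(np.meshgrid(np.arange(W),np.arange(H)),-1).reshape(-1,1,2).astype(float)
    n=cv2.undistortPoints(uv,K,D).reshape(H,W,2)
    c=np.stack([n[...,0]*d,-n[...,1]*d,-d],-1)
    P=c@np.array(i["rotation"]).T+np.array(i["eye"]); P[d==0]=np.nan
    return p,P
def rect(P,c,half,zlo,zhi):
    """min-area rectangle of the largest flat patch near c: centre, long axis direction, sizes, n, z"""
    m=(np.abs(P[...,0]-c[0])<half)&(np.abs(P[...,1]-c[1])<half)&(P[...,2]>zlo)&(P[...,2]<zhi)
    k,l,s,_=cv2.connectedComponentsWithStats(m.astype(np.uint8)); m=l==1+np.argmax(s[1:,4])
    q=P[m]; (cx,cy),sz,_=r=cv2.minAreaRect((q[:,:2]*1000).astype(np.float32)); b=cv2.boxPoints(r)
    e=max(b[1]-b[0],b[2]-b[1],key=np.linalg.norm); e=e/np.linalg.norm(e)
    if e[1]<0: e=-e
    mc=q[:,:2].mean(0)*1000
    return np.array([cx,cy])/1000,e,np.array(sorted(sz))/1000,len(q),np.median(q[:,2]),mc/1000
E
python3 - <<'E'
from h import *
p,P=cloud()
np.set_printoptions(precision=4,suppress=True)
for n,c,h,z in [("block",(.463,-.221),.1,.028),("cheekL",(.468,-.01),.05,.024),("cheekR",(.566,-.03),.05,.024),("stop",(.555,.19),.08,.02)]:
    print(n,rect(P,c,h,z,.05))
m=p[140:260,100:340,::-1]; cv2.imwrite("pics/crop.png",cv2.resize(m,None,fx=3.3,fy=3.3,interpolation=cv2.INTER_CUBIC))
print(env.sense()["t"],env.sense()["ee_pos"])
E
```

```text
block (array([ 0.4672, -0.2165]), array([0.3478, 0.9376], dtype=float32), array([0.0643, 0.1494]), 1533, np.float64(0.03612865794716835), array([ 0.4665, -0.2162]))
cheekL (array([ 0.4661, -0.0115]), array([0.1504, 0.9886], dtype=float32), array([0.0305, 0.0618]), 285, np.float64(0.032458014498199406), array([ 0.4654, -0.0112]))
cheekR (array([ 0.5646, -0.0287]), array([0.1573, 0.9876], dtype=float32), array([0.0309, 0.0591]), 264, np.float64(0.03256864184000241), array([ 0.5638, -0.0275]))
stop (array([0.5501, 0.1899]), array([-0.9871,  0.1604], dtype=float32), array([0.0264, 0.112 ]), 467, np.float64(0.028490905079346374), array([0.5489, 0.189 ]))
1.75 [0.2093 0.6154 0.2146]
```

View pics/crop.png

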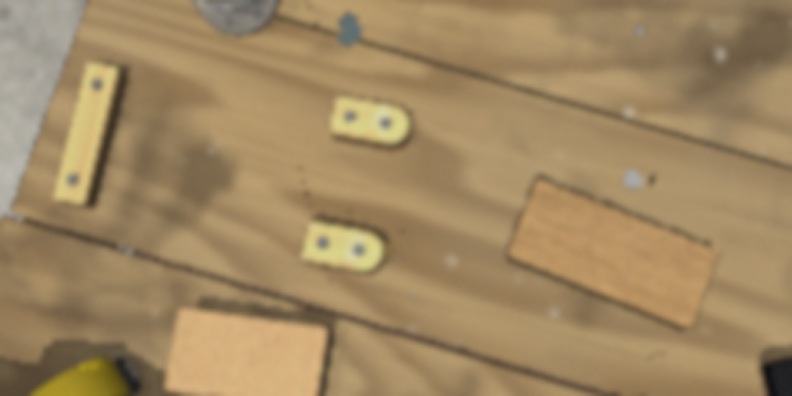

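```bash
cat >> h.py <<'E'
G=np.array([.5153,-.0201]); U=np.array([.163,.9866]); U/=np.linalg.norm(U); X=np.array([U[1],-U[0]])
def w(x,y,z): return np.r_[G+x*X+y*U,z]
def R(s=1):
    y=np.r_[s*X,0]; z=np.array([0,0,-1.]); return np.stack([np.cross(y,z),y,z],1)
def bestR():
    o=[]
    for s in (1,-1):
        q=solver.inverse_kinematics(w(-.1,-.222,.1),R(s))
        if q is not None: o.append((abs(q[6]),s))
    return R(min(o)[1])
def g(c): c=np.array(c)-G; return np.array([c@X,c@U])*1000
def block():
    p,P=cloud(); b=BG
    r=rect(P,b,.1,.028,.045); e=r[1]
    print("block gauge mm",g(r[0]).round(1),"mean",g(r[5]).round(1),"lean deg",np.degrees(np.arctan2(e@X,e@U)).round(1),"size",r[2].round(4),"n",r[3]); return p
def st(t=""):
    s=env.sense(); print(t,"t",round(s["t"],2),"tcp g",g(s["ee_pos"][:2]).round(1),round(s["ee_pos"][2],4),"F",np.round(s["wrist_force"],1),"w",round(s["gripper_width"],4)); return s
BG=(.467,-.2165)
E
python3 - <<'E'
from h import *
r=bestR(); print(r.round(2))
effector.grasp(5)
env.reach(w(-.105,-.222,.12),r); st("above")
env.movel(w(-.105,-.222,.012),r,rate=.12); st("down")
env.movel(w(-.055,-.222,.012),r,rate=.05); st("pushed")
p=block(); cv2.imwrite("pics/a.png",cv2.resize(p[140:300,100:400,::-1],None,fx=2.6,fy=2.6))
E
```

```text
[[ 0.16  0.99  0.  ]
 [ 0.99 -0.16  0.  ]
 [ 0.    0.   -1.  ]]
above t 6.11 tcp g [-104.5 -221.4] 0.12 F [-0.8 -0.2  0.9] w 0.0004
down t 7.16 tcp g [-104.6 -222.2] 0.0124 F [ 0.2 -0.3 -0.2] w 0.0005
pushed t 8.31 tcp g [ -55.2 -222. ] 0.012 F [-1.1 -0.8 -0.1] w 0.0003
block gauge mm [  -1.5 -162.6] mean [   2.4 -157.3] lean deg 7.5 size [0.0641 0.0738] n 611
```

Run:
```python
from h import *
r=bestR()
env.movel(w(-.053,-.222,.012),r,rate=.05); st()
env.movel(w(-.075,-.222,.012),r,rate=.1)
env.movel(w(-.12,-.30,.1),r,rate=.2); st()
p=block(); cv2.imwrite("pics/a2.png",cv2.resize(p[140:300,100:400,::-1],None,fx=2.6,fy=2.6))
```

```text
t 8.61 tcp g [ -52.8 -222. ] 0.012 F [-0.6 -0.9  0.6] w 0.0004
 t 9.76 tcp g [-119.8 -299.1] 0.0996 F [-0.   0.2  0.5] w 0.0005
block gauge mm [  -4.6 -199.3] mean [  -5.5 -199.3] lean deg 7.0 size [0.0643 0.15  ] n 1530
```

View pics/a2.png

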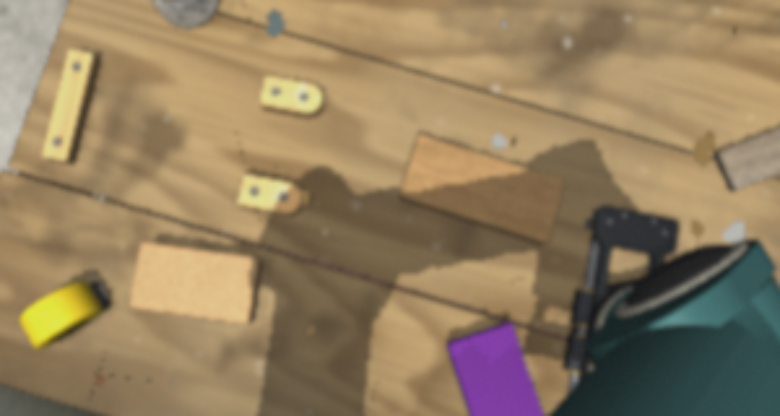

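Run:
```python
from h import *
r=bestR()
env.movel(w(-.085,-.256,.06),r,rate=.2)
env.movel(w(-.085,-.256,.012),r,rate=.1)
env.movel(w(-.0455,-.256,.012),r,rate=.05); st()
env.movel(w(-.065,-.256,.012),r,rate=.1)
env.movel(w(-.10,-.32,.1),r,rate=.2); st()
p=block()
```

```text
t 11.88 tcp g [ -45.7 -255.8] 0.0119 F [ 0.2  0.9 -0.2] w 0.0001
 t 12.94 tcp g [ -99.8 -319. ] 0.0995 F [-0.6  0.7 -0.1] w 0.0005
block gauge mm [   1.2 -196.5] mean [   0.4 -196.3] lean deg 1.8 size [0.0646 0.1499] n 1524
```

Run:
```python
from h import *
r=bestR()
env.movel(w(.0,-.305,.06),r,rate=.2)
env.movel(w(.0,-.305,.012),r,rate=.1)
env.movel(w(.0,-.22,.012),r,rate=.06); st()
env.movel(w(.0,-.25,.012),r,rate=.1)
env.movel(w(.0,-.33,.1),r,rate=.2); st()
import h; h.BG=w(0,-.135,0)[:2]
p,P=cloud(); 
m=(P[...,2]>.0345)&(P[...,2]<.045)
q=rect(P,h.BG,.09,.0345,.045); e=q[1]
print(g(q[0]).round(1),g(q[5]).round(1),np.degrees(np.arctan2(e@X,e@U)).round(1),q[2],q[3])
cv2.imwrite("pics/b.png",cv2.resize(p[140:260,100:340,::-1],None,fx=3.3,fy=3.3,interpolation=cv2.INTER_CUBIC))
```

```text
t 15.88 tcp g [  -0. -220.] 0.0119 F [-0.1  0.  -0.1] w 0.0005
 t 17.07 tcp g [-3.000e-01 -3.283e+02] 0.0991 F [-0.4  0.6 -0.1] w -0.0
[   0.8 -135.3] [   0.4 -135.4] 1.5 [0.063763   0.14898714] 1246
```

View pics/b.png

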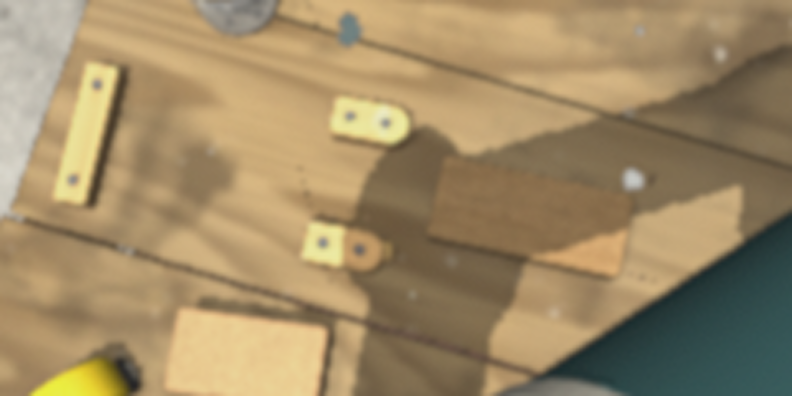

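Run:
```python
from h import *
r=bestR()
env.movel(w(.003,-.25,.03),r,rate=.2)
env.movel(w(.003,-.235,.012),r,rate=.1)
for k,y in enumerate(np.arange(-.2,.0301,.023)):
    env.movel(w(.003*max(0,1-k/4),y,.012),r,rate=.08); s=st()
    f=np.array(s["wrist_force"])[:2]
    if abs(f@U)>20 or abs(f@X)>20: print("stop"); break
```

```text
t 18.77 tcp g [   2.9 -199.1] 0.012 F [-0.6 -0.4  0.2] w 0.0006
 t 19.22 tcp g [   2.1 -176. ] 0.0119 F [0.1 1.1 0.7] w 0.0003
 t 19.66 tcp g [   1.4 -153. ] 0.0119 F [ 0.1 -0.8  0.3] w 0.0003
 t 20.1 tcp g [   0.7 -130. ] 0.0119 F [ 0.9 -0.2  0.5] w 0.0007
 t 20.54 tcp g [-1.000e-01 -1.071e+02] 0.0119 F [ 0.  -0.6  0.3] w 0.0003
 t 20.98 tcp g [ -0.1 -84.3] 0.0119 F [-0.4  0.  -0.4] w 0.0004
 t 21.41 tcp g [ -0.1 -61.3] 0.012 F [0.3 0.4 0.1] w 0.0003
 t 21.84 tcp g [ -0.1 -38.3] 0.0119 F [0.2 0.2 0.4] w 0.0005
 t 22.28 tcp g [ -0.1 -15.1] 0.0119 F [-0.5  0.2 -0. ] w 0.0006
 t 22.73 tcp g [-0.1  7.9] 0.0119 F [-0.2  0.3  0.6] w 0.0004
 t 23.17 tcp g [-0.1 30.9] 0.0119 F [-0.4  0.3 -0.7] w 0.0005
```

Run:
```python
from h import *
r=bestR()
for y in np.arange(.033,.052,.001):
    env.movel(w(0,y,.012),r,rate=.03); s=env.sense(); f=np.array(s["wrist_force"])[:2]
    if abs(f@U)>8: break
st("contact"); env.pause(.3); st()
env.movel(w(0,y-.03,.012),r,rate=.1)
env.movel(w(0,y-.03,.12),r,rate=.2)
env.movel(w(-.02,-.25,.2),r,rate=.3); st("clear")
import h
p,P=cloud(); q=rect(P,w(0,.12,0)[:2],.085,.0345,.045); e=q[1]
print(g(q[0]).round(1),g(q[5]).round(1),np.degrees(np.arctan2(e@X,e@U)).round(1),q[2],q[3])
cv2.imwrite("pics/c.png",cv2.resize(p[130:270,80:260,::-1],None,fx=4,fy=4,interpolation=cv2.INTER_CUBIC))
```

```text
contact t 25.67 tcp g [ 0.8 39.6] 0.0121 F [ 0.1 -8.3  0. ] w 0.0005
 t 25.97 tcp g [ 0.7 39.6] 0.0121 F [ 1.4 -7.4 -0.7] w 0.0
clear t 28.18 tcp g [ -20.3 -248.5] 0.199 F [-0.6 -0.4 -0.7] w 0.0004
[ -1.6 126. ] [ -1.9 126.5] 1.5 [0.06490606 0.14878847] 1209
```

View pics/c.png

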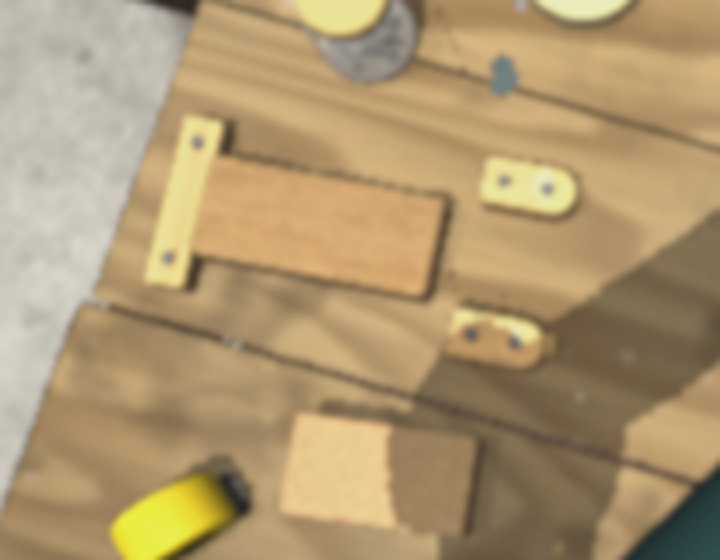

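The block is at the stop, but it measures about 1.5° of lean. I'll press gently on the trailing side to be sure it seats squarely.

Run:
```python
from h import *
r=bestR()
env.movel(w(.012,.015,.15),r,rate=.3)
env.movel(w(.012,.015,.012),r,rate=.15)
env.movel(w(.012,.035,.012),r,rate=.06)
for y in np.arange(.036,.052,.001):
    env.movel(w(.012,y,.012),r,rate=.03); s=env.sense(); f=np.array(s["wrist_force"])[:2]
    if abs(f@U)>12: break
st("contact"); env.pause(.2)
env.movel(w(.012,.012,.012),r,rate=.1)
env.movel(w(.012,.012,.12),r,rate=.2)
env.movel(w(-.02,-.25,.2),r,rate=.3); st("clear")
p,P=cloud()
for n,q in [("block",rect(P,w(0,.12,0)[:2],.085,.0345,.045)),]:
    e=q[1]; print(n,g(q[0]).round(1),g(q[5]).round(1),np.degrees(np.arctan2(e@X,e@U)).round(1),q[2],q[3])
cv2.imwrite("pics/d.png",cv2.resize(p[145:215,100:200,::-1],None,fx=8,fy=8,interpolation=cv2.INTER_CUBIC))
for n in ["jar_screws","tape_masking","nail_box","tape_measure"]: print(n,[np.round(a["at"],3) for a in tip_of("top",n)[:1]])
```

```text
contact t 33.33 tcp g [12.4 39.7] 0.0121 F [ -1.4 -12.9   0.5] w 0.0003
clear t 35.77 tcp g [ -20.3 -248.5] 0.199 F [ 0.6 -0.2  0.1] w 0.0006
block [ -1.3 125.4] [ -1.7 125.4] 0.9 [0.06504124 0.14943839] 1228
jar_screws [array([ 0.672,  0.086, -0.001])]
tape_masking [array([ 0.721, -0.061,  0.002])]
nail_box [array([ 0.384,  0.056, -0.   ])]
tape_measure [array([ 0.351,  0.17 , -0.001])]
```

View pics/d.png

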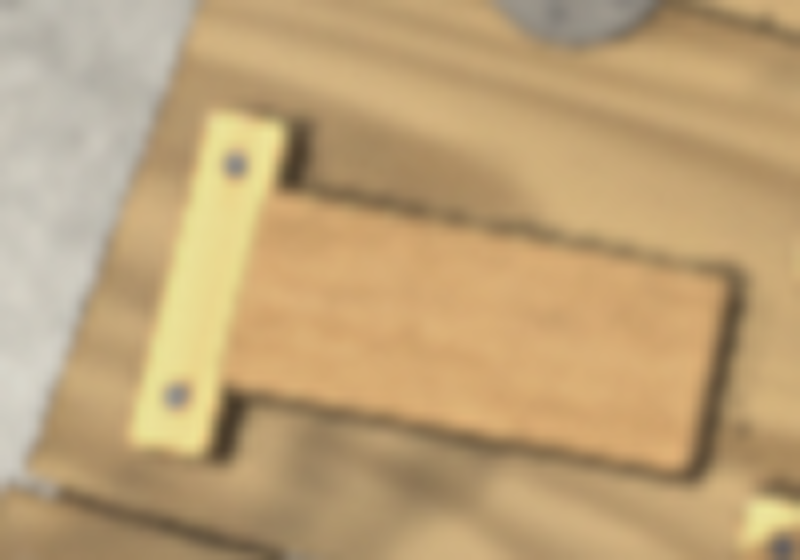

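The close crop shows the block's front end flush on the stop's face from (270,190) to (230,390), with no gap. The nearby bystanders have not moved and the gripper is clear.

```bash
python3 -c "
from station import *
print(workorder.finish_job())"
```

```text
the job is handed in; nothing more can be done
None
```

I pushed the wood block through the gap until its front end sat flush against the end stop; it measured within about 1° of square. The bystanders I re-checked hadn't moved, the fingers were clear, and I handed the job in at about 36 s.

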